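# Flip the empty tray's tag

## Robot

A 7-joint arm with a two-finger parallel gripper is mounted at the origin on a cart in front of the work surface, level with it; the furniture and walls round the work are solid. World frame = base frame: x ahead of the robot, y to its left, z up, the work surface at z = 0. Lengths are in m, angles in degrees, forces in N, time in s.
With the tool pointing down it reaches from about 0.4 to 0.85 m from the base axis. Payload 4.4 kg.
Tool frame: the origin (TCP) lies at the very end of the fingers, on their centre line; the grasp point (between the pads) lies 19 mm behind it; z points along the fingers, y is the line along which they close (so a half turn about z gives the same grasp; the last joint's range is limited). The gripper opens to 94 mm and grips with 3 to 60 N. Pads are 16 mm wide; open, the fingers measure 119 mm over their backs; the gripper's body (75 mm by 177 mm) begins 78 mm behind the grasp point.
Start: joints at [-68.801, 36.005, 2.206, 86.941, -1.547, 57.084, -1.146], TCP at [0.274, 0.589, 0.205] pointing down, gripper open.
Joint ranges: [-175.42, 175.42], [-21.48, 121.26], [-71.46, 75.88], [10.55, 141.38], [-63.04, 243.04], [13.31, 113.54], [-168.57, 168.57]. Speed limits (degrees/s): [147.25, 147.25, 180, 180, 180, 180, 180].

## Interface

Orientations are given as [roll, pitch, yaw] about the fixed x, y, z axes, in that order (R = Rz(yaw) Ry(pitch) Rx(roll)).
In Python, from cell import manip, eyes, job gives the robot as it stands.
- The arm moves only by the tool arm_command, never from a script. Its argument "targets" is a list of rows, each a list of 5 numbers: the gripper command: -1 is shut, 1 is fully open, values between are in proportion, then the shift along the tool's x, y, z in mm, then the turn about the tool's z in rad. In form: [[grip, x, y, z, roll], ...]. A call has 1 to 5 rows; each row is the pose to reach, as a shift and turn from the pose commanded when the call began, along the tool's axes at that moment; what a row does not reach only later rows make up. A row lasts 1/8 s, in which the tool goes at most 62.5 mm and 10.7 degrees, less where a joint would pass 70% of its speed; a pose out of reach is approached as far as the arm can. A call with a gripper value outside its range is refused whole. The fingers move at their own pace and stop on an object; "squeeze" is the grip in N (left out, the last holds). Time passes only in rows, so rows that repeat a pose let the fingers close. It gives the time, the measured TCP pose, the force, the opening and the grip force at its end, in the units of the state.
- manip.state(): the state, without advancing time (a new reading comes with each control period).
- eyes.grab_frame(name): name is "scene" or "top" or "wrist"; returns a dict with "pixels" (420x560x3 uint8, red, green, blue), "fovy" (degrees; the focal length in pixels is half the picture's height over the tangent of half this angle, whatever the lens; pixels are square), "cx", "cy" (the principal point, pixels), "eye" and "orientation" of the camera in the world. Camera axes: x right, y down, z forward; pixel columns grow to the right and rows downward; lengths in m; the calibration is good to about 2 mm. A picture is of the moment at which its call begins. There is no depth.
- job.hand_in(): hands the job in; it is judged then, once.
The state is a dict: "time": time; "joints": joint angles; "qd": joint speeds; "joint_efforts": joint torques, N m; "tool_pos": TCP position; "orientation": TCP orientation; "ft_force": force on the tool from outside, world axes, zero at the start; "ft_torque": the same for the moment, N m; "finger_gap": finger opening in m; "gripper_force": force on a finger pad.
Only numpy, scipy, OpenCV 4.12 (cv2) and the standard library are available. Lean on these libraries where they do the work, as an engineer would, in place of code of your own. Each camera call takes 0.05 s, during which the arm holds its last target. There are 200 camera calls.

## Task

One of the three small-parts trays is empty. With a fingertip, push that tray's wooden tag over its hinge, from leaning back to folded fully down flat against the lower slope, so that its crossed face shows and calls for a refill. Only push the tag, never pinch it, and leave the other two tags and the parts in their trays as they are.

Things in the scene. Friction and masses are not known exactly. Their poses are not given: they have to be found in the camera images.
- tray_bolt: Parts tray with tag stand, holding one bolt and one nut; fixed, all three alike. Origin on the bench under the hinge pin; x points to the back of the stand (away from the robot at yaw 0), y left. Foot plate 100 mm wide, x -135 to +50 mm. Open tray 100 mm wide, 36 mm high, x -135 to -70. Behind it a board 70 mm wide leans back at 45 degrees, from near the foot to x = +30, z = 105 mm; only the tag stands higher.
- hinge_bolt (a point): Middle of the hinge pin of tray_bolt's tag, 85 mm above the bench; the pin runs along the tray's y. The tag turns on it over the top, towards the robot and the tray.
- edge_bolt (a point): Middle of the free edge of tray_bolt's tag, 75 mm from the pin. At joint value 0 it is 53 mm behind and 53 mm above the pin and stands 40 mm along the slope beyond the board, with free space behind it.
- tag_bolt (a joint): Angle of tray_bolt's wooden tag, 75 mm from pin to free edge, 56 wide, 6 thick. 0: laid back up the slope, plain face showing; 0.79: upright; 2.36: level, pointing at the tray; 3.14 (stop): folded flat down the lower slope, crossed face showing. Stiff hinge (0.04 N m, 0.5 N at the free edge): it stays at any angle it is left.
- tray_plug: Parts tray with tag stand, holding one spark plug; fixed, all three alike. Origin on the bench under the hinge pin; x points to the back of the stand (away from the robot at yaw 0), y left. Foot plate 100 mm wide, x -135 to +50 mm. Open tray 100 mm wide, 36 mm high, x -135 to -70. Behind it a board 70 mm wide leans back at 45 degrees, from near the foot to x = +30, z = 105 mm; only the tag stands higher.
- hinge_plug (a point): Middle of the hinge pin of tray_plug's tag, 85 mm above the bench; the pin runs along the tray's y. The tag turns on it over the top, towards the robot and the tray.
- edge_plug (a point): Middle of the free edge of tray_plug's tag, 75 mm from the pin. At joint value 0 it is 53 mm behind and 53 mm above the pin and stands 40 mm along the slope beyond the board, with free space behind it.
- tag_plug (a joint): Angle of tray_plug's wooden tag, 75 mm from pin to free edge, 56 wide, 6 thick. 0: laid back up the slope, plain face showing; 0.79: upright; 2.36: level, pointing at the tray; 3.14 (stop): folded flat down the lower slope, crossed face showing. Stiff hinge (0.04 N m, 0.5 N at the free edge): it stays at any angle it is left.
- tray_empty: Parts tray with tag stand, holding nothing at all; fixed, all three alike. Origin on the bench under the hinge pin; x points to the back of the stand (away from the robot at yaw 0), y left. Foot plate 100 mm wide, x -135 to +50 mm. Open tray 100 mm wide, 36 mm high, x -135 to -70. Behind it a board 70 mm wide leans back at 45 degrees, from near the foot to x = +30, z = 105 mm; only the tag stands higher.
- hinge_empty (a point): Middle of the hinge pin of tray_empty's tag, 85 mm above the bench; the pin runs along the tray's y. The tag turns on it over the top, towards the robot and the tray.
- edge_empty (a point): Middle of the free edge of tray_empty's tag, 75 mm from the pin. At joint value 0 it is 53 mm behind and 53 mm above the pin and stands 40 mm along the slope beyond the board, with free space behind it.
- tag_empty (a joint): Angle of tray_empty's wooden tag, 75 mm from pin to free edge, 56 wide, 6 thick. 0: laid back up the slope, plain face showing; 0.79: upright; 2.36: level, pointing at the tray; 3.14 (stop): folded flat down the lower slope, crossed face showing. Stiff hinge (0.04 N m, 0.5 N at the free edge): it stays at any angle it is left.
- bolt: Loose steel bolt, 82 mm long, lying across in tray_bolt. Origin: centre of its underside.
- nut: Loose steel hexagon nut, 28 mm, lying in tray_bolt. Origin: centre of its underside.
- plug: Loose spark plug, 71 mm long, lying in tray_plug. Origin: centre of its underside.
Things that resemble listed ones, but are neither listed nor needed, are in the scene too. What is shaped like the tray_empty but orange is not meant.

How it is judged (in metres and radians):
At the end, for the whole second after the job is handed in: The empty tray's tag is folded down to within 0.17 rad (10 degrees) of its stop at 3.14 and at rest; the free edges of the other tags and the bolt, nut and spark plug are within 15 mm of where they were (value of joint tag_empty above 2.97 rad and velocity of joint tag_empty below 0.1 rad/s and distance of each of bolt, nut, plug, edge_bolt, edge_plug from where it was at the start of the episode below 0.015 m); the robot touches nothing.
It fails at once if the empty tray's tag is pinched: the fingers press on both of its faces at once (more than 1.5 N each) (contact force between the fingers and tag_empty_c1 above 1.5 N and contact force between the fingers and tag_empty_c2 above 1.5 N).
It fails at once if a part in the other trays is shifted by more than 15 mm or lifted (distance of any of bolt, nut, plug from where it was at the start of the episode above 0.015 m).
It fails at once if another tray's tag is moved by more than 15 mm at its free edge (distance of any of edge_bolt, edge_plug from where it was at the start of the episode above 0.015 m).
It also fails if it takes over 38 s, if anything falls off the work surface, if the arm or the gripper's body presses on something with over 40 N, if the wrist force passes 120 N, or if a joint passes its speed limit or range.

## Working session

There is one attempt and no reset: what is moved stays moved. The work goes in short steps, Python scripts to look and compute and a tool call to move; the robot and the scene stay as the last step left them, time stands still between calls to the robot, and variables do not carry over. Pictures are saved under pics/ and viewed, at most 10 in all, crops included, and the job is handed in when it is done.

Besides the shell and the picture viewer there is one more tool, called as a command line: name --pt "numbers of a row" for each row, then --argument value for the rest. arm_command: Moves the arm, as the interface text tells. Its arguments: {"type":"object","properties":{"targets":{"type":"array"},"squeeze":{"type":"number"}},"required":["targets"]}

```bash
mkdir -p pics; python3 - <<'E'
from cell import manip, eyes, job
import cv2,numpy as np
for n in("scene","top"):
    f=eyes.grab_frame(n);cv2.imwrite(f"pics/{n}0.png",f["pixels"][:,:,::-1])
    print(n,f["fovy"],f["cx"],f["cy"],f["eye"],f["orientation"])
s=manip.state();print(s)
E
```

```text
scene 46.098389567798904 279.509507501773 207.8119766306804 [-0.14903778 -0.82065336  0.56985406] [-115.45931848   -0.82004565  -46.42245626]
top 47.623468435628965 273.68825387834084 211.28543334616413 [ 0.46469898 -0.19198321  1.23159379] [-1.75652123e+02  1.61499936e-01 -8.88064517e+01]
{'time': 0.1, 'joints': array([-68.80098453,  36.05393055,   2.20655156,  86.98643777,
        -1.54786367,  57.08456517,  -1.14795715]), 'qd': array([ 0.0134191 , -0.14548266, -0.02723284, -0.16516851, -0.09124237,
       -0.06560296, -0.01098548]), 'joint_efforts': array([ 2.17310619e-03, -5.50787079e+01,  1.14691962e+00, -1.87114692e+01,
       -5.22420241e-02,  1.92415266e-02,  6.54465725e-05]), 'tool_pos': array([0.27414655, 0.58873013, 0.20466514]), 'orientation': array([-1.79904876e+02,  2.40956207e-03,  1.55025396e+02]), 'ft_force': array([ 0.24961847,  0.48277878, -0.16090095]), 'ft_torque': array([-0.00601324, -0.0574439 ,  0.02879635]), 'gripper_force': 0.0, 'finger_gap': 0.09401493459861425}
```

```bash
python3 -c "
import cv2,numpy as np
a=cv2.imread('pics/scene0.png');b=cv2.imread('pics/top0.png')
cv2.imwrite('pics/both0.png',np.hstack([a,b])[:, :])
"
```

```text
(no output)
```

View pics/scene0.png

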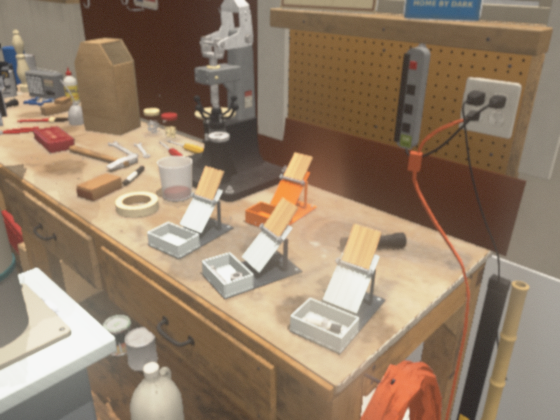

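View pics/top0.png

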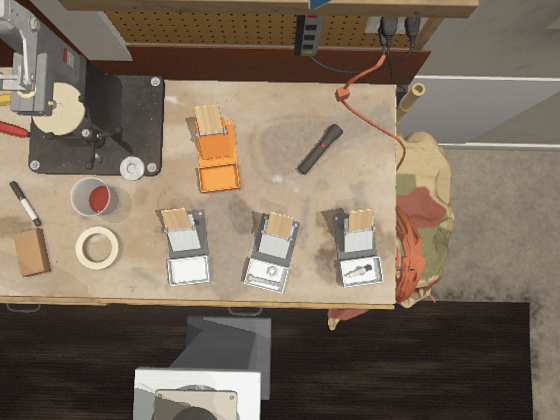

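The candidates in the top view are the tray at (187,270), which looks empty, the one at (268,272) with bolt and nut, and the one at (360,270) with the plug. The orange one at (217,150) is excluded. I'll confirm the leftmost in a crop and measure it.

```bash
cat > h.py <<'E'
import numpy as np,cv2
from scipy.spatial.transform import Rotation as R
def ray(f,uv):
    fl=f["pixels"].shape[0]/2/np.tan(np.radians(f["fovy"]/2))
    uv=np.atleast_2d(uv).astype(float)
    d=np.c_[(uv[:,0]-f["cx"])/fl,(uv[:,1]-f["cy"])/fl,np.ones(len(uv))]
    return np.array(f["eye"]),d@R.from_euler('xyz',f["orientation"],degrees=True).as_matrix().T
def onz(f,uv,z):
    e,d=ray(f,uv);return e+d*((z-e[2])/d[:,2])[:,None]
E
python3 - <<'E'
from cell import eyes
from h import *
f=eyes.grab_frame("top");im=f["pixels"][:,:,::-1].copy()
cv2.imwrite("pics/crop1.png",cv2.resize(im[195:300,145:235],None,fx=5.5,fy=5.5,interpolation=cv2.INTER_CUBIC))
hsv=cv2.cvtColor(im,cv2.COLOR_BGR2HSV)
m=((hsv[...,1]<40)&(hsv[...,2]>125)).astype(np.uint8)
m[:200]=0;m[300:]=0;m[:,:150]=0;m[:,390:]=0
cs,_=cv2.findContours(m,cv2.RETR_EXTERNAL,cv2.CHAIN_APPROX_NONE)
for c in cs:
    if cv2.contourArea(c)>150:
        r=cv2.minAreaRect(c);print(r,cv2.contourArea(c))
        b=onz(f,cv2.boxPoints(r),0.036);print(b[:,:2].round(3).tolist(),b.mean(0).round(4))
E
```

```text
((361.3163757324219, 271.2409973144531), (27.13176727294922, 41.96987533569336), 82.303955078125) 1048.0
[[0.435, -0.352], [0.451, -0.456], [0.385, -0.465], [0.369, -0.361]] [ 0.4101 -0.4084  0.036 ]
((355.7862854003906, 237.0050506591797), (38.10334777832031, 40.12747573852539), 83.8844985961914) 806.0
[[0.536, -0.338], [0.549, -0.439], [0.454, -0.449], [0.442, -0.35]] [ 0.4952 -0.3939  0.036 ]
((271.7059020996094, 253.17649841308594), (40.74597930908203, 72.76068878173828), 14.03624439239502) 1896.0
[[0.373, -0.114], [0.551, -0.154], [0.528, -0.254], [0.351, -0.213]] [ 0.4508 -0.184   0.036 ]
((186.910888671875, 249.10890197753906), (69.65260314941406, 42.587589263916016), 84.2894058227539) 1893.0
[[0.536, 0.094], [0.549, -0.013], [0.376, -0.036], [0.364, 0.07]] [0.4565 0.0288 0.036 ]
```

View pics/crop1.png

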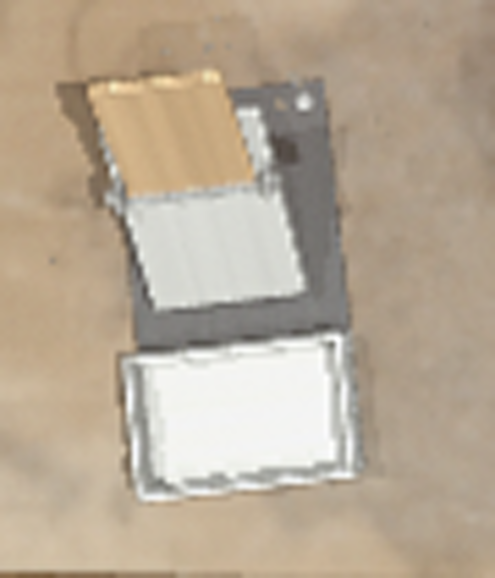

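The crop confirms the leftmost tray is empty, with a clean white floor. Crop pixels:
- Tray rim corners: (118,352), (350,335), (365,475), (138,498)
- Tag free edge: (90,85) to (218,70)
- Tag pin line: (126,195) to (256,183)

```bash
python3 - <<'E'
from cell import eyes
from h import *
f=eyes.grab_frame("top")
P=lambda l:np.array(l)/5.5+[145,195]
t=onz(f,P([(118,352),(350,335),(365,475),(138,498)]),.036)
e=onz(f,P([(90,85),(218,70)]),.138);h=onz(f,P([(126,195),(256,183)]),.088)
for a in(t,e,h):print(a[:,:2].round(3).tolist(),a.mean(0).round(4))
def yaw(L,Rr): v=L-Rr; return np.degrees(np.arctan2(-v[0],v[1]))
print(yaw(t[0],t[1]),yaw(t[3],t[2]),yaw(e[0],e[1]),yaw(h[0],h[1]))
E
```

```text
[[0.43, 0.079], [0.44, -0.026], [0.377, -0.035], [0.365, 0.067]] [0.4031 0.0213 0.036 ]
[[0.544, 0.072], [0.552, 0.018]] [0.5481 0.0452 0.138 ]
[[0.5, 0.066], [0.507, 0.01]] [0.5033 0.038  0.088 ]
5.371224075060461 6.946717856069702 7.894551386152758 6.465671175914282
```

arm_command --pt "-1 -50 -34 0 -0.15" --pt "-1 -100 -68 0 -0.3" --pt "-1 -150 -102 0 -0.45" --pt "-1 -200 -136 0 -0.58" --pt "-1 -250 -170 0 -0.58"

```text
time: 0.82
tool_pos: [0.4301, 0.3278, 0.2055]
orientation: [180.0, 0.0, -171.7]
ft_force: [1.6, -0.1, -0.5]
finger_gap: 0.0475
gripper_force: 0.0
```

arm_command --pt "-1 -20 -58 0 0" --pt "-1 -45 -115 0 0" --pt "-1 -70 -172 0 0" --pt "-1 -95 -228 0 0" --pt "-1 -115 -284 0 0"

```text
time: 1.45
tool_pos: [0.5849, 0.0633, 0.2054]
orientation: [180.0, 0.0, -171.7]
ft_force: [1.2, 0.2, 0.6]
finger_gap: 0.0008
gripper_force: 0.0
```

arm_command --pt "-1 -6 -16 0 0" --pt "-1 -6 -16 0 0"

```text
time: 1.7
tool_pos: [0.592, 0.0493, 0.2051]
orientation: [180.0, -0.0, -171.9]
ft_force: [-0.5, 0.3, 0.3]
finger_gap: 0.0004
gripper_force: 0.0
```

```bash
python3 - <<'E'
from cell import eyes,manip
from h import *
s=manip.state();print(s["tool_pos"],s["orientation"],s["finger_gap"],s["time"])
f=eyes.grab_frame("wrist");g=eyes.grab_frame("scene")
a=f["pixels"][:,:,::-1];b=cv2.resize(g["pixels"][100:310,120:400,::-1],(560,420),interpolation=cv2.INTER_CUBIC)
o=np.hstack([cv2.resize(a,(400,300)),cv2.resize(b,(400,300))])
cv2.imwrite("pics/w1.png",o)
E
```

```text
[0.59204354 0.04930983 0.20510611] [ 1.79987030e+02 -3.85703726e-02 -1.71868093e+02] 0.00039191042560021103 1.7
```

View pics/w1.png

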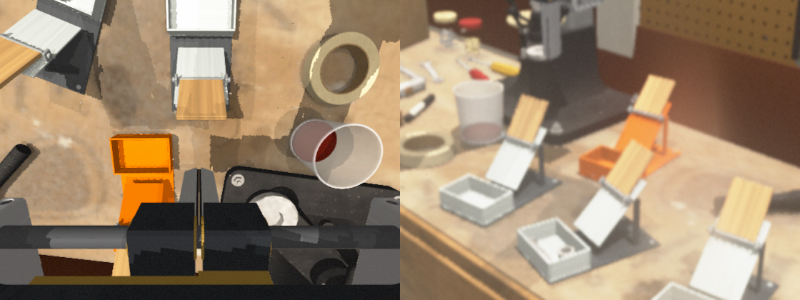

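The wrist view (left half) shows the shut fingertips at (200,180), behind the empty tray's tag edge at (203,120). The scene crop (right half) shows no gripper, which is odd. I'll check that picture's freshness and test my tag estimate against the wrist view.

```bash
python3 - <<'E'
from cell import eyes,manip
from h import *
f=eyes.grab_frame("wrist");print(f["eye"],f["orientation"],f["fovy"])
k=560/400
# wrist px in the half-size picture: tag edge corners, pin line
e=onz(f,np.array([(177,120),(227,120)])*k,.138);t=onz(f,np.array([(167,37),(235,37)])*k,.036)
print(e.round(4),e.mean(0).round(4),t.round(4))
o=[]
for n in("scene","top"):
    g=eyes.grab_frame(n);old=cv2.imread(f"pics/{n}0.png").astype(int)
    print(n,np.abs(g["pixels"][:,:,::-1]-old).mean());o.append(cv2.resize(g["pixels"][:,:,::-1],(400,300)))
cv2.imwrite("pics/st1.png",np.hstack(o))
E
```

```text
[0.51557902 0.04084214 0.38470424] [ 1.64585323e+02 -1.34110704e-01  9.84201808e+01] 69.71217298428115
[[0.5543 0.0221 0.138 ]
 [0.5459 0.0789 0.138 ]] [0.5501 0.0505 0.138 ] [[ 0.4509 -0.015   0.036 ]
 [ 0.4362  0.084   0.036 ]]
scene 8.151296768707484
top 11.868643707482994
```

View pics/st1.png

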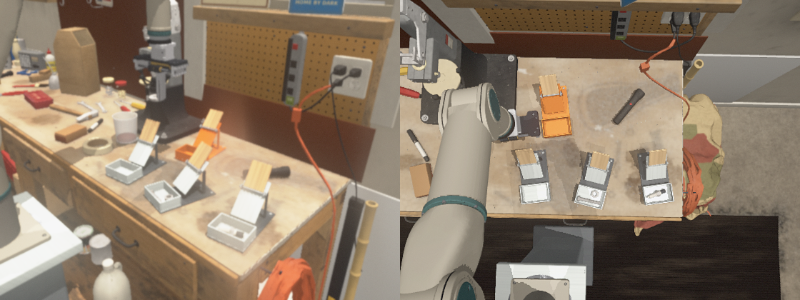

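The wrist view puts the edge at (0.550, 0.050), which agrees with the top view to a few mm. The arm is in the top picture as expected. Next I descend behind the tag and push it towards the robot.

arm_command --pt "-1 0 0 45 0" --pt "-1 0 0 85 0" --pt "-1 0 0 85 0" --pt "-1 15 0 85 0" --pt "-1 30 0 85 0"

```text
time: 2.58
tool_pos: [0.5632, 0.0468, 0.1223]
orientation: [180.0, 0.2, -171.7]
ft_force: [0.1, -0.2, -0.4]
finger_gap: 0.0002
gripper_force: 0.0
```

arm_command --pt "-1 12 0 0 0" --pt "-1 24 0 0 0" --pt "-1 36 0 0 0" --pt "-1 48 0 0 0" --pt "-1 60 0 0 0"

```text
time: 3.2
tool_pos: [0.5024, 0.0371, 0.1204]
orientation: [180.0, 0.0, -171.7]
ft_force: [1.5, 0.5, -0.4]
finger_gap: 0.0006
gripper_force: 0.5
```

arm_command --pt "-1 12 0 0 0" --pt "-1 24 0 0 0" --pt "-1 36 0 5 0" --pt "-1 44 0 14 0" --pt "-1 50 0 26 0"

```text
time: 3.82
tool_pos: [0.4528, 0.0299, 0.0939]
orientation: [180.0, -0.0, -171.7]
ft_force: [0.5, -0.0, -0.1]
finger_gap: 0.0001
gripper_force: 0.2
```

arm_command --pt "-1 2 0 10 0" --pt "-1 2 0 20 0" --pt "-1 2 0 30 0" --pt "-1 2 0 36 0" --pt "-1 2 0 36 0"

```text
time: 4.45
tool_pos: [0.4511, 0.0297, 0.0579]
orientation: [180.0, -0.1, -171.7]
ft_force: [-0.8, 0.2, 0.1]
finger_gap: 0.0007
gripper_force: 0.0
```

```bash
python3 - <<'E'
from cell import eyes,manip
from h import *
s=manip.state();print(s["tool_pos"],s["ft_force"])
f=eyes.grab_frame("wrist");g=eyes.grab_frame("top")
cv2.imwrite("pics/w2.png",np.hstack([cv2.resize(f["pixels"][:,:,::-1],(400,300)),cv2.resize(g["pixels"][180:300,110:270,::-1],(400,300))]))
E
```

```text
[0.45113036 0.02968432 0.05793062] [-0.7723478   0.20351378  0.13157519]
```

View pics/w2.png

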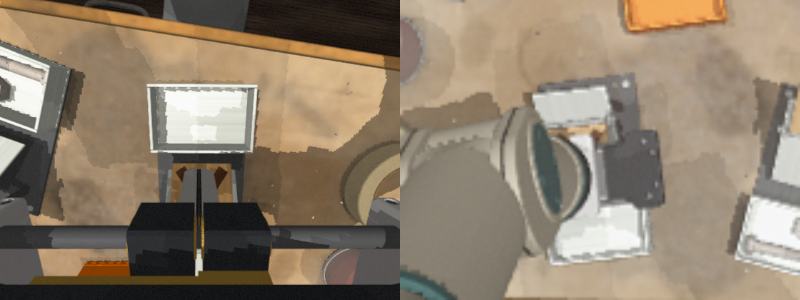

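The wrist view shows the tag turned over, crossed face up at (200,175), just under the fingertips. I'll press it on to the stop in small steps.

arm_command --pt "-1 0 0 3 0" --pt "-1 0 0 6 0" --pt "-1 0 0 6 0"

```text
time: 4.92
tool_pos: [0.4514, 0.0297, 0.0523]
orientation: [180.0, -0.0, -171.7]
ft_force: [-0.5, 0.6, 0.3]
finger_gap: 0.0004
gripper_force: 0.0
```

arm_command --pt "-1 0 0 2 0" --pt "-1 0 0 4 0" --pt "-1 0 0 4 0"

```text
time: 5.3
tool_pos: [0.4514, 0.0297, 0.0483]
orientation: [180.0, -0.0, -171.7]
ft_force: [0.4, -0.2, 0.8]
finger_gap: 0.0006
gripper_force: 0.1
```

arm_command --pt "-1 0 0 2 0" --pt "-1 0 0 3 0" --pt "-1 0 0 3 0"

```text
time: 5.68
tool_pos: [0.4514, 0.0297, 0.0454]
orientation: [180.0, -0.0, -171.7]
ft_force: [-0.2, 0.8, 0.6]
finger_gap: 0.0006
gripper_force: 0.1
```

arm_command --pt "-1 0 0 2 0" --pt "-1 0 0 4 0" --pt "-1 0 0 4 0"

```text
time: 6.05
tool_pos: [0.451, 0.0296, 0.0422]
orientation: [-180.0, -0.0, -171.7]
ft_force: [-2.9, -0.7, 13.7]
finger_gap: 0.0004
gripper_force: 5.6
```

arm_command --pt "-1 0 0 2 0" --pt "-1 0 0 2 0" --pt "-1 0 0 2 0"

```text
time: 6.42
tool_pos: [0.4501, 0.0295, 0.0406]
orientation: [-180.0, -0.1, -171.7]
ft_force: [-5.0, -0.5, 20.2]
finger_gap: 0.0003
gripper_force: 9.1
```

It's firm against the stop at 20 N. I'll lift off and check.

arm_command --pt "-1 5 0 -20 0" --pt "-1 5 0 -75 0" --pt "-1 5 0 -130 0" --pt "-1 5 0 -160 0" --pt "-1 5 0 -160 0"

```text
time: 7.05
tool_pos: [0.4482, 0.0291, 0.2014]
orientation: [-180.0, 0.3, -171.8]
ft_force: [-0.4, -1.0, 0.2]
finger_gap: 0.0003
gripper_force: 0.0
```

```bash
python3 - <<'E'
from cell import eyes,manip
from h import *
s=manip.state();print(s["tool_pos"],s["ft_force"],s["time"])
f=eyes.grab_frame("wrist");g=eyes.grab_frame("scene")
cv2.imwrite("pics/w3.png",np.hstack([cv2.resize(f["pixels"][:,:,::-1],(400,300)),cv2.resize(g["pixels"][140:365,120:420,::-1],(400,300))]))
E
```

```text
[0.44822103 0.02912129 0.20140273] [-0.39999954 -1.0162746   0.17331883] 7.05
```

View pics/w3.png

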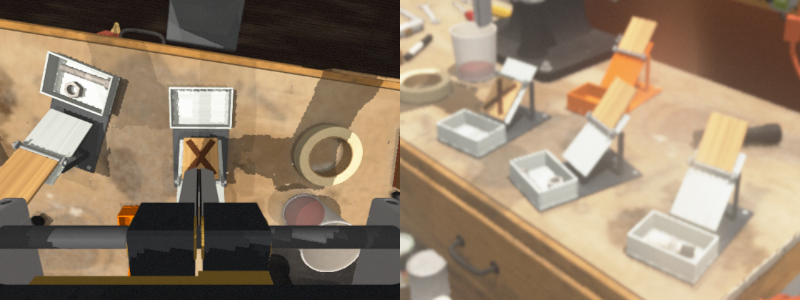

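The wrist view shows the crossed face at (203,155), and the scene view shows it folded down the slope at (500,105). The other tags and parts look unchanged, and the contact height (tip corner 44 mm ahead of the pin at z ≈ 41 mm) fits the 45° slope.

```bash
python3 -c "
from cell import job
print(job.hand_in())"
```

```text
the job is handed in; nothing more can be done
None
```

The empty tray's tag is pushed over its hinge and folded down flat with its crossed face showing, the other tags and parts look untouched in the last pictures, and the job is handed in; no verdict came back.

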